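# Fit the divider into the hatching tray

### The arm

A 6-joint arm with a two-finger parallel gripper is mounted at the origin on the work surface. World frame = base frame: x ahead of the robot, y to its left, z up, the work surface at z = 0. Lengths are in mm, angles in rad, forces in N, time in s.
With the tool pointing down it reaches from about 300 to 850 mm from the base axis. Payload 4.2 kg.
Tool frame: the origin (TCP) lies between the finger pads; the fingertips stand 25 mm ahead of it and the grasp point (between the pads) lies 6 mm ahead of it; z points along the fingers, y is the direction in which the jaws open and shut (so a half turn about z gives the same grasp; the last joint's range is limited). The gripper opens to 91 mm and grips with 3 to 60 N. Pads are 32 mm wide; open, the fingers measure 118 mm over their backs; the gripper's body (76 mm by 178 mm) begins 60 mm behind the grasp point.
Start: joints at [-1.306, 0.32, 1.565, -0, 1.257, -0.02], TCP at [161.557, -551.851, 238.976] pointing down, gripper open.
Joint ranges: [-3.11, 3.11], [-0.84, 2.01], [0.21, 2.61], [-1.34, 4.49], [0.05, 2.63], [-2.56, 2.56]. Speed limits (rad/s): [2.57, 2.57, 3.14, 3.14, 3.14, 3.14].

### API

Orientations are given as a rotation vector (axis times angle).
In Python, from workcell import sense, eyes, ticket gives the robot as it stands.
- The arm moves only by the tool send_rows, never from a script. Its arguments are lists of equal length, an entry for each row: "rot": the turn, a rotation vector about the tool's x, y, z in degrees, a list of three; "linear": the shift along the tool's x, y, z in m, a list of three; "claw": the gripper command: -1 is shut, 1 is fully open, values between are in proportion. A call has 1 to 8 rows; each row shifts and turns the commanded pose from where the row before left it, along the tool's axes as they then stand; what a row does not reach is not made up. A row lasts 1/10 s, in which the tool goes at most 50 mm and 8.59 degrees, less where a joint would pass 70% of its speed; a pose out of reach is approached as far as the arm can. A call with a gripper value outside its range is refused whole. The fingers move at their own pace and stop on an object; "force" is the grip in N (left out, the last holds). Time passes only in rows, so rows that do not move let the fingers close. It gives the time, the measured TCP pose, the force and the opening at its end, in the units of the state.
- sense(): the state, without advancing time (a new reading comes with each control period).
- eyes.camera(name): name is "scene" or "top"; returns the picture (400x640x3 uint8, blue, green, red); there is no depth.
- eyes.camera_params(name): a dict with "mtx" (3x3 intrinsics, pixels), "R" (3x3) and "t" (3): a world point X has camera coordinates R X + t. Camera axes: x right, y down, z forward; pixel columns grow to the right and rows downward; lengths in mm; the calibration is good to about 2 mm. A picture is of the moment at which its call begins. camera_params takes no time and is no camera call.
- ticket.finish_job(): hands the job in, once; it reports no verdict.
The state is a dict: "time_s": time; "joint_pos": joint angles; "qvel": joint speeds; "joint_efforts": joint torques, N m; "tool_pos": TCP position; "tool_rot": TCP orientation; "force": force on the tool from outside, world axes, zero at the start; "wrist_torque": the same for the moment, N m; "grip_width": finger opening in mm.
Only numpy, scipy, OpenCV 4.12 (cv2) and the standard library are available. Lean on these libraries where they do the work, as an engineer would, in place of code of your own. Each camera call takes 0.05 s, during which the arm holds its last target.

### The job

Fit the long divider panel into the white hatching tray: take it out of the wooden rack, slip its lower edge into the tray's slot at a slant, underneath the two hooks, then straighten it up so that it stands upright in the slot with both shoulders under the hooks, and let go. Leave the shorter panel standing in the rack.

Things in the scene. Friction and masses are not known exactly. Their poses are not given: they have to be found in the camera images.
- divider_center (a point): Flat grey plastic panel, 8 mm thick (its x), 150 long (y), 132 high (z, up): a 100 mm high plate with a 60 x 32 mm grip tab rising mid-top, so a 45 mm shoulder at each end. Point: its centre, 66 mm above the lower edge. 95 to 160 g. Starts upright in either place of the rack (places 90 mm apart along x), lower edge 12 mm above the table, held with 5 mm play by strips up to 36 mm high.
- slot (a point): Middle of the slot's floor, 5 mm above the table, in the fixed tray (250 x 210 mm, walls 45 high). x: across the slot, away from the robot, to the posts; y: along it; z up. Slot 24 mm wide, 180 long, between ribs (front 9 mm high, rear 14). Two posts behind it at y +-70 mm (30 wide, front faces at x +16 mm). A panel in it rests back on the posts, 2 to 12 degrees past vertical, stably.
- hooks (a point): Midpoint between the two post-top hooks, level with their undersides: 113 mm above the slot floor, over the slot's middle; same axes. Each hook reaches forward to x -13 mm, is 8 mm thick, at y 55 to 85 mm either side. The 100 mm shoulders go under them, so the panel enters from the front, leaning 15 to 25 degrees, tab to the robot's side (-x), foot forward, then turns up about its foot.
- short_panel_center (a point): Centre of the bystander panel in the rack's other place: same material, thickness, heights and tab, same axes, but only 100 mm long, too short for the hooks. Leave it standing there.
There are look-alikes about, which are no part of the job. Leave any blue or red look-alike of the part that bears divider_center alone.

How it is judged:
By the outcome, as a careful person would: the job done as asked, in the order asked, and still so for the second after the job is handed in, with the robot touching nothing.
It also fails if it takes over 42 s, if anything falls off the work surface, if the arm or the gripper's body presses on something with over 40 N, if the wrist force passes 120 N, or if a joint passes its speed limit or range.

## Working session

There is one attempt and no reset: what is moved stays moved. The work goes in short steps, Python scripts to look and compute and a tool call to move; the robot and the scene stay as the last step left them, time stands still between calls to the robot, and variables do not carry over. Pictures are saved under pics/ and viewed, and the job is handed in when it is done.

Besides the shell and the picture viewer there is one more tool, called after "Call:" as name(argument=value, ...) on one line, values as JSON. send_rows: Moves the arm, as the interface text tells. Its arguments: {"type":"object","properties":{"rot":{"type":"array"},"linear":{"type":"array"},"claw":{"type":"array"},"force":{"type":"number"}},"required":["rot","linear","claw"]}

```bash
mkdir -p pics; ls; python3 - <<'E'
from workcell import sense, eyes
import cv2
print(sense())
for n in("scene","top"):
    im=eyes.camera(n); cv2.imwrite(f"pics/{n}0.png",im)
    print(n,eyes.camera_params(n))
E
```

```text
pics
{'time_s': 0.0, 'joint_pos': array([-1.30596295e+00,  3.20299478e-01,  1.56566704e+00,  1.68954029e-05,
        1.25740275e+00, -2.00120198e-02]), 'qvel': array([-6.23190618e-05, -1.10846049e-03, -1.86090179e-03,  3.19103399e-04,
        2.82340605e-04, -7.45278027e-04]), 'joint_efforts': array([-7.03172591e-04, -4.12462091e+01, -2.31973618e+01,  7.27009191e-02,
        4.58882831e-02, -1.43389316e-04]), 'tool_pos': array([ 161.45885723, -551.38732535,  238.12055066]), 'tool_rot': array([-3.10803783e+00, -4.45664311e-01,  3.15530657e-04]), 'force': array([-0.3232316 ,  0.00927166, -0.51802249]), 'wrist_torque': array([-0.06187482,  0.02420982, -0.05632132]), 'grip_width': 91.67715652804743}
scene {'mtx': array([[463.00945326,   0.        , 316.67913648],
       [  0.        , 463.00945326, 201.40611436],
       [  0.        ,   0.        ,   1.        ]]), 'R': array([[-0.88399077,  0.46745748, -0.00661947],
       [ 0.31504128,  0.58518158, -0.74720246],
       [-0.34541179, -0.66260548, -0.66456352]]), 't': array([ 391.28805308, -208.28019966, 1576.24235041])}
top {'mtx': array([[464.22189969,   0.        , 314.93090443],
       [  0.        , 464.22189969, 199.99948991],
       [  0.        ,   0.        ,   1.        ]]), 'R': array([[-0.0397653 , -0.99920442, -0.00304192],
       [-0.97587149,  0.03949047, -0.21474484],
       [ 0.21469412, -0.00557087, -0.97666545]]), 't': array([ 182.16026272,  517.62020877, 1210.38655734])}
```

View pics/scene0.png

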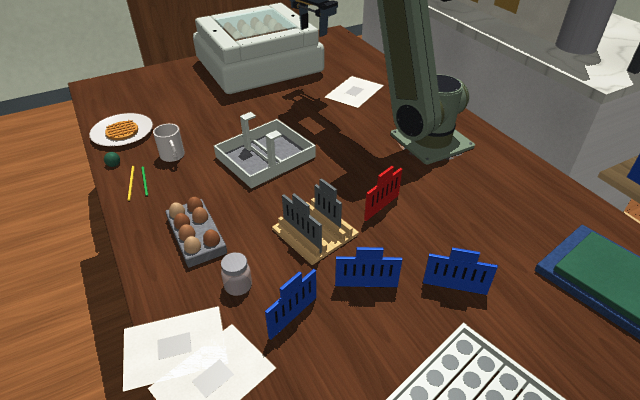

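View pics/top0.png

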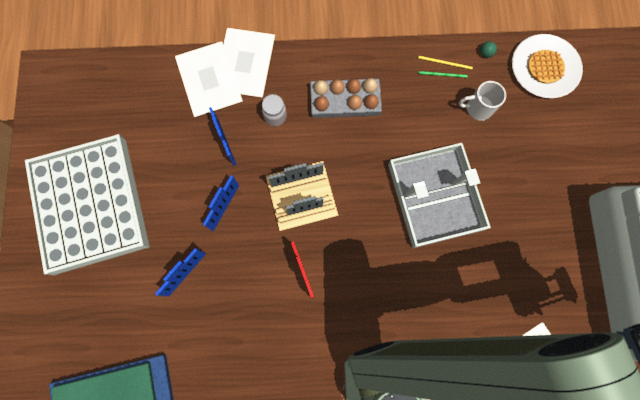

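```bash
python3 - <<'E'
import cv2
t=cv2.imread("pics/top0.png"); s=cv2.imread("pics/scene0.png")
cv2.imwrite("pics/t_rack.png",cv2.resize(t[150:240,255:355],None,fx=6,fy=6,interpolation=cv2.INTER_CUBIC))
cv2.imwrite("pics/t_tray.png",cv2.resize(t[135:255,380:500],None,fx=5,fy=5,interpolation=cv2.INTER_CUBIC))
cv2.imwrite("pics/s_rack.png",cv2.resize(s[165:270,265:365],None,fx=5,fy=5,interpolation=cv2.INTER_CUBIC))
cv2.imwrite("pics/s_tray.png",cv2.resize(s[105:195,205:325],None,fx=6,fy=6,interpolation=cv2.INTER_CUBIC))
E
```

```text
(no output)
```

View pics/t_rack.png

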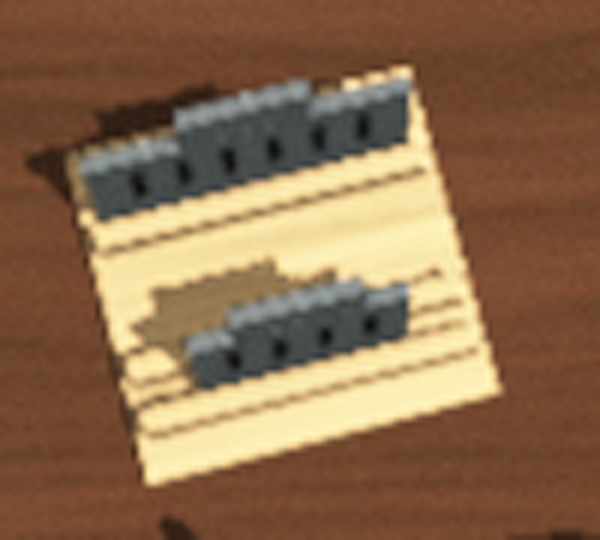

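View pics/t_tray.png

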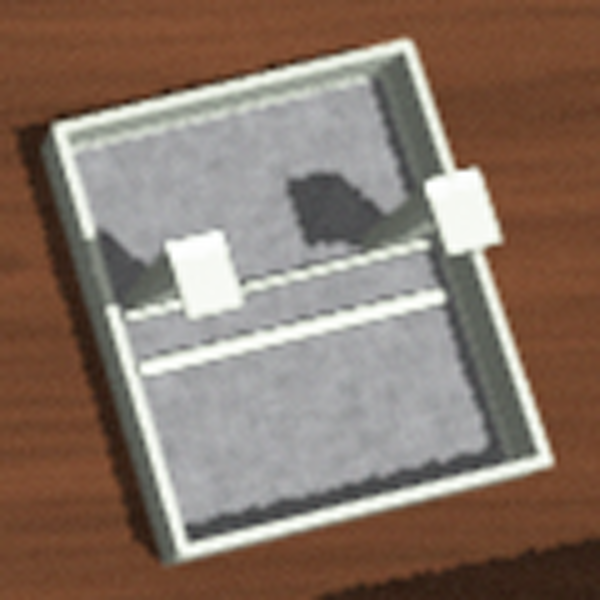

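View pics/s_rack.png

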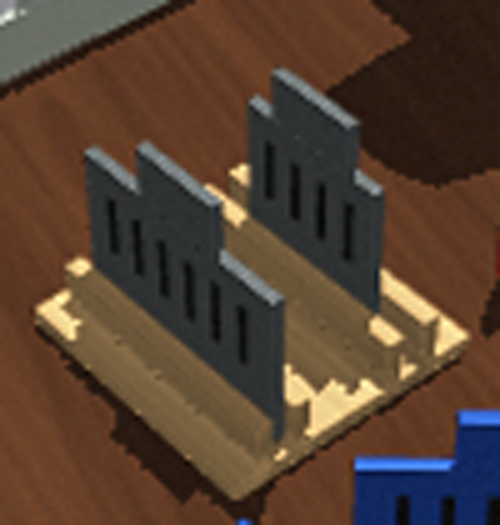

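View pics/s_tray.png

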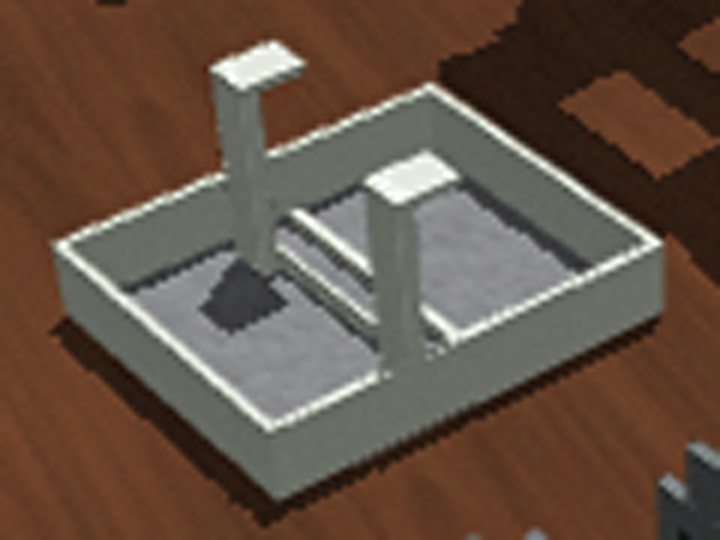

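The top view shows these candidates: the grey 6-slot long panel at about (297,175), the grey 4-slot short one at (304,205), blue look-alikes at (222,135), (220,203) and (181,272), and a red one at (302,270). By the description I choose the grey long one, in the rack's far place. The close crops show its 6 slots against 4 on the short one. The tray is at (440,195), with its posts on the far (+x) side of the slot.

```bash
cat > h.py <<'E'
import numpy as np, cv2
from workcell import sense, eyes
P={n:eyes.camera_params(n) for n in("scene","top")}
def proj(n,X):
    p=P[n]; c=(p["R"]@np.atleast_2d(X).T).T+p["t"]; u=(p["mtx"]@c.T).T; return u[:,:2]/u[:,2:]
def tri(a_top,b_scene):
    M=[P[n]["mtx"]@np.c_[P[n]["R"],P[n]["t"]] for n in("top","scene")]
    X=cv2.triangulatePoints(M[0],M[1],np.array(a_top,float).T,np.array(b_scene,float).T); X=(X[:3]/X[3]).T
    e=np.linalg.norm(proj("top",X)-a_top,axis=1); return X,e
def plane(n,uv,z):
    p=P[n]; C=-p["R"].T@p["t"]; uv=np.atleast_2d(uv)
    d=(p["R"].T@np.linalg.inv(p["mtx"])@np.c_[uv,np.ones(len(uv))].T).T
    return C+d*((z-C[2])/d[:,2])[:,None]
E
python3 - <<'E'
from h import *
np.set_printoptions(precision=1,suppress=True)
for n in P: print(n,-P[n]["R"].T@P[n]["t"])
# crop pixel -> full (resize centre convention)
f=lambda a,s,o:(np.array(a,float)+.5)/s-.5+np.array(o)
T=f([(82,163),(178,115),(309,87),(408,85)],6,(255,150))
S=f([(283,300),(220,205),(140,147),(88,150)],5,(265,165))
X,e=tri(T,S);print("long\n",X,e, np.linalg.norm(X[0]-X[3]),np.linalg.norm(X[1]-X[2]))
T=f([(190,343),(230,313),(361,285),(407,288)],6,(255,150))
S=f([(380,185),(357,124),(277,72),(252,100)],5,(265,165))
X,e=tri(T,S);print("short\n",X,e)
# tray rim outer corners: top crop: TL(+x,+y),TR(+x,-y),BR(-x,-y),BL(-x,+y)
T=f([(50,128),(410,40),(552,462),(172,562)],5,(380,135))
S=f([(272,428),(55,245),(430,83),(662,240)],6,(205,105))
X,e=tri(T,S);print("tray\n",X,e)
# hook tops  A(+y): corners TL,TR,BR,BL ; B(-y)
T=f([(166,242),(222,230),(243,307),(188,320),(425,179),(480,168),(502,242),(447,256)],5,(380,135))
S=f([(405,205),(365,180),(427,152),(460,175),(225,90),(210,68),(275,40),(305,63)],6,(205,105))
X,e=tri(T,S);print("hooks\n",X,e)
E
```

```text
scene [956.  983.4 894.5]
top [ 252.5  168.3 1293.9]
long
 [[579.5 282.4 112.2]
 [590.4 237.9 143.2]
 [603.2 180.  140.8]
 [612.7 136.1 109. ]] [0.2 0.3 0.5 0.8] 150.04845918696546 59.33810353832444
short
 [[497.4 236.1 115. ]
 [502.5 218.  144.3]
 [515.  160.9 141.4]
 [519.7 140.9 110. ]] [0.3 0.2 0.7 0.6]
tray
 [[ 634.1  -53.5   46.3]
 [ 677.6 -261.    42.9]
 [ 434.1 -312.3   43.9]
 [ 390.  -102.3   47. ]] [0.7 0.2 0.5 1.6]
hooks
 [[ 543.   -93.2  125.4]
 [ 549.8 -124.   123.7]
 [ 510.3 -132.6  122.5]
 [ 504.7 -103.5  123.6]
 [ 577.4 -235.5  121.8]
 [ 578.8 -262.8  122.2]
 [ 538.6 -269.3  124.1]
 [ 532.8 -240.4  123.5]] [0.6 0.  0.7 0.9 1.6 0.2 0.5 0.6]
```

```bash
python3 - <<'E'
from h import *
np.set_printoptions(precision=1,suppress=True)
g=cv2.cvtColor(cv2.imread("pics/top0.png"),cv2.COLOR_BGR2GRAY)
yaw=np.radians(11.9);c,s=np.cos(yaw),np.sin(yaw)
O=np.array([534.6,-184.1])
def prof(z,ys,xs):
    out=np.zeros((len(ys),len(xs)))
    for i,y in enumerate(ys):
        X=np.c_[O[0]+c*xs-s*y,O[1]+s*xs+c*y,np.full(len(xs),z)]
        uv=proj("top",X).astype(np.float32)
        out[i]=cv2.remap(g,uv[:,:1],uv[:,1:],cv2.INTER_LINEAR)[:,0]
    return out
xs=np.arange(-40,45,1.)
for name,z,ylist in(("front z14",14,[np.arange(-80,-30,2.),np.arange(-30,20,2.),np.arange(20,70,2.)]),("rear z19",19,[np.arange(-45,-10,2.),np.arange(-10,20,2.)]),
   ("hookB",126,[np.arange(-81,-59,1.)]),("hookA",126,[np.arange(59,81,1.)])):
    for ys in ylist:
        p=prof(z,ys,xs).mean(0); 
        print(name,ys[0]); print(np.c_[xs,p].astype(int)[:,1].tolist())
E
```

```text
front z14 -80.0
[165, 166, 167, 168, 168, 168, 167, 167, 166, 166, 166, 166, 166, 166, 165, 163, 167, 181, 203, 225, 238, 245, 248, 246, 238, 226, 209, 187, 166, 156, 157, 163, 166, 166, 166, 166, 166, 166, 165, 165, 165, 165, 165, 165, 165, 165, 164, 162, 161, 165, 179, 199, 214, 220, 217, 204, 181, 155, 138, 130, 128, 125, 119, 113, 107, 103, 99, 94, 90, 86, 84, 83, 83, 83, 84, 87, 89, 92, 95, 99, 101, 102, 103, 104, 104]
front z14 -30.0
[163, 164, 165, 165, 165, 165, 165, 165, 165, 165, 165, 165, 166, 167, 166, 165, 167, 178, 198, 220, 236, 244, 248, 247, 240, 228, 211, 189, 165, 152, 152, 159, 163, 163, 162, 162, 162, 161, 161, 162, 162, 163, 163, 164, 165, 165, 165, 163, 162, 165, 178, 197, 213, 219, 216, 203, 181, 158, 144, 145, 153, 159, 163, 163, 163, 163, 162, 159, 157, 153, 150, 148, 147, 146, 145, 145, 145, 144, 144, 144, 145, 145, 145, 146, 147]
front z14 20.0
[166, 167, 167, 167, 166, 166, 164, 164, 163, 162, 162, 162, 162, 163, 163, 162, 164, 175, 195, 217, 234, 243, 248, 247, 242, 230, 213, 192, 169, 155, 153, 158, 162, 165, 165, 166, 167, 168, 168, 168, 167, 167, 171,
[... 1255 characters left out ...]
46, 246, 247, 246, 246, 246, 246, 246, 246, 246, 246, 246, 246, 246, 245, 245, 245, 245, 245, 245, 245, 246, 246, 246, 247, 248, 249, 250, 250, 250, 250, 249, 246, 239, 225, 198, 163, 139, 130, 129, 129, 130, 130, 131, 131, 131, 130, 129, 128, 128, 128, 129, 129]
hookA 59.0
[163, 171, 192, 217, 235, 244, 248, 246, 237, 220, 197, 172, 153, 149, 154, 159, 162, 164, 165, 166, 167, 167, 166, 165, 171, 188, 209, 227, 238, 244, 247, 247, 247, 247, 247, 247, 247, 247, 247, 247, 247, 247, 246, 246, 246, 246, 247, 247, 246, 246, 246, 246, 246, 246, 246, 247, 248, 249, 251, 251, 252, 252, 253, 252, 251, 246, 237, 219, 195, 174, 166, 165, 165, 164, 164, 165, 166, 166, 167, 167, 167, 167, 166, 166, 165]
```

```bash
cat >> h.py <<'E'
from scipy.spatial.transform import Rotation as Ro
def toolR(yaw_deg,lean_deg=0):
    # lean>0: panel top toward -x (robot). tool x=panel y, tool y=panel x, tool z=-panel z
    p=Ro.from_euler('z',yaw_deg,degrees=True)*Ro.from_euler('y',-lean_deg,degrees=True)
    M=p.as_matrix(); return Ro.from_matrix(np.c_[M[:,1],M[:,0],-M[:,2]])
def status(target=None,Rt=None):
    s=sense(); R=Ro.from_rotvec(s["tool_rot"])
    print("t",round(s["time_s"],2),"pos",s["tool_pos"].round(1),"F",s["force"].round(1),"grip",round(s["grip_width"],1),"q",s["joint_pos"].round(2))
    M=R.as_matrix(); print(" yaw",np.degrees(np.arctan2(M[1,1],M[0,1])).round(2),"tooly z",M[2,1].round(3),"toolx z",M[2,0].round(3))
    if target is not None: d=np.array(target)-s["tool_pos"]; print(" d world",d.round(1)," d tool",R.inv().apply(d).round(1))
    if Rt is not None:
        print(" rot tool deg",np.degrees((R.inv()*Rt).as_rotvec()).round(2))
        if target is not None: print(" d in target axes",Rt.inv().apply(d).round(1))
    return s,R
E
python3 - <<'E'
from h import *
status([596.4,209.1,238],toolR(12.8))
E
```

```text
t 0.1 pos [ 161.4 -551.5  238.2] F [-0.6 -0.3 -0.6] grip 91.3 q [-1.31  0.32  1.57 -0.    1.26 -0.02]
 yaw -73.68 tooly z -0.002 toolx z 0.0
 d world [ 4.350e+02  7.606e+02 -2.000e-01]  d tool [ 631.1 -607.7    1.2]
 rot tool deg [-7.000e-02 -7.000e-02 -8.648e+01]
 d in target axes [6.453e+02 5.927e+02 2.000e-01]
```

Call:
send_rows(rot=[[0, 0, -8], [0, 0, -8], [0, 0, -8], [0, 0, -8], [0, 0, -8], [0, 0, -8], [0, 0, -8], [0, 0, -8]], linear=[[0, 0, 0], [0, 0, 0], [0, 0, 0], [0, 0, 0], [0, 0, 0], [0, 0, 0], [0, 0, 0], [0, 0, 0]], claw=[0, 0, 0, 0, 0, 0, 0, 0], force=20)

```text
time_s: 0.9
tool_pos: [161.5, -551.6, 238.5]
tool_rot: [-2.394, -2.032, -0.001]
force: [-1.1, -0.1, 0.2]
grip_width: 45.2
```

```bash
python3 - <<'E'
from h import *
status([596.4,209.1,238],toolR(12.8))
E
```

```text
t 0.9 pos [ 161.5 -551.6  238.5] F [-1.1 -0.1  0.2] grip 45.2 q [-1.31  0.32  1.57 -0.    1.26 -1.14]
 yaw -9.35 tooly z -0.0 toolx z 0.001
 d world [ 4.349e+02  7.607e+02 -5.000e-01]  d tool [821.2 305.5   1.1]
 rot tool deg [-1.000e-02 -6.000e-02 -2.215e+01]
 d in target axes [6.454e+02 5.927e+02 5.000e-01]
```

Call:
send_rows(rot=[[0, 0, -7.4], [0, 0, -7.4], [0, 0, -7.4], [0, 0, 0], [0, 0, 0], [0, 0, 0], [0, 0, 0], [0, 0, 0]], linear=[[0, 0, 0], [0, 0, 0], [0, 0, 0], [0.02, 0.018, 0], [0.032, 0.0295, 0], [0.032, 0.0295, 0], [0.032, 0.0295, 0], [0.032, 0.0295, 0]], claw=[0, 0, 0, 0, 0, 0, 0, 0])

```text
time_s: 1.7
tool_pos: [262.6, -376.2, 238.6]
tool_rot: [-1.967, -2.449, -0.001]
force: [-0.3, 0.1, 0.3]
grip_width: 45.3
```

Call:
send_rows(rot=[[0, 0, 0], [0, 0, 0], [0, 0, 0], [0, 0, 0], [0, 0, 0], [0, 0, 0], [0, 0, 0], [0, 0, 0]], linear=[[0.032, 0.0295, 0], [0.032, 0.0295, 0], [0.032, 0.0295, 0], [0.032, 0.0295, 0], [0.032, 0.0295, 0], [0.032, 0.0295, 0], [0.032, 0.0295, 0], [0.032, 0.0295, 0]], claw=[0, 0, 0, 0, 0, 0, 0, 0])

```text
time_s: 2.5
tool_pos: [437.5, -75.0, 238.8]
tool_rot: [-1.966, -2.451, 0.0]
force: [1.1, -0.9, 0.5]
grip_width: 45.9
```

```bash
python3 - <<'E'
from h import *
status([596.4,209.1,238],toolR(12.8))
E
```

```text
t 2.5 pos [437.5 -75.  238.8] F [ 1.1 -0.9  0.5] grip 45.9 q [-0.2   0.11  1.84 -0.    1.19 -0.41]
 yaw 12.53 tooly z -0.0 toolx z -0.0
 d world [158.9 284.1  -0.8]  d tool [242.9 216.7   0.7]
 rot tool deg [-0.01  0.01 -0.27]
 d in target axes [241.9 217.9   0.8]
```

Call:
send_rows(rot=[[0, 0, -0.3], [0, 0, 0], [0, 0, 0], [0, 0, 0], [0, 0, 0], [0, 0, 0], [0, 0, 0], [0, 0, 0]], linear=[[0.032, 0.0295, 0], [0.032, 0.0295, 0], [0.032, 0.0295, 0], [0.032, 0.0295, 0], [0.032, 0.0295, 0], [0.032, 0.0295, 0], [0.02, 0.02, 0], [0.0, 0.0, 0]], claw=[0, 0, 0, 0, 0, 0, 0, 0])

```text
time_s: 3.3
tool_pos: [583.7, 176.6, 237.6]
tool_rot: [-1.955, -2.458, -0.0]
force: [-0.5, -1.3, 0.3]
grip_width: 45.5
```

```bash
python3 - <<'E'
from h import *
status([596.4,209.1,238],toolR(12.8))
for n in P: cv2.imwrite(f"pics/{n}1.png",eyes.camera(n))
s=cv2.imread("pics/scene1.png");t=cv2.imread("pics/top1.png")
cv2.imwrite("pics/c1.png",np.hstack([cv2.resize(s[60:270,230:420],(380,420)),cv2.resize(t[100:310,205:395],(380,420))]))
E
```

```text
t 3.3 pos [583.7 176.6 237.6] F [-0.5 -1.3  0.3] grip 45.5 q [0.27 0.38 1.48 0.   1.28 0.05]
 yaw 13.01 tooly z -0.0 toolx z 0.001
 d world [12.7 32.5  0.4]  d tool [28.8 19.7 -0.4]
 rot tool deg [-0.01 -0.04  0.21]
 d in target axes [28.9 19.6 -0.4]
```

View pics/c1.png

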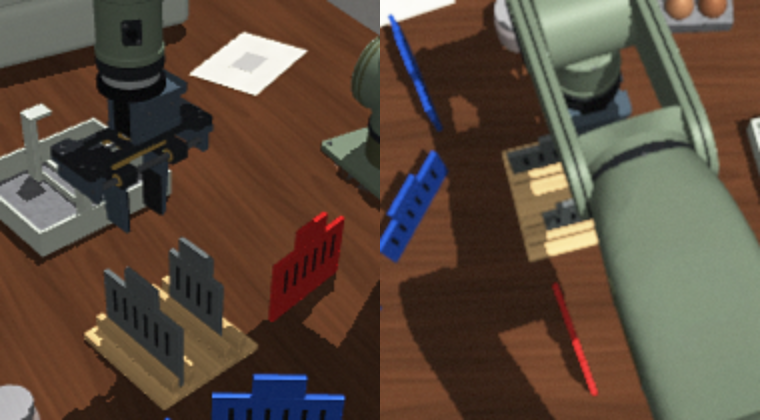

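The gripper, jaws about 45 mm open, is just short of the rack. The panels stand undisturbed and the short one is closer to the robot.

Call:
send_rows(rot=[[0, 0, 0.2], [0, 0, 0], [0, 0, 0], [0, 0, 0], [0, 0, 0]], linear=[[0.015, 0.01, 0], [0.014, 0.0095, 0], [0, 0, 0.025], [0, 0, 0.025], [0, 0, 0]], claw=[0, 0, 0, 0, 0])

```text
time_s: 3.9
tool_pos: [593.2, 205.9, 185.5]
tool_rot: [-1.961, -2.449, 0.009]
force: [-0.2, -0.2, 0.4]
grip_width: 45.8
```

```bash
python3 - <<'E'
from h import *
status([596.4,209.1,136],toolR(12.8))
im=eyes.camera("scene"); cv2.imwrite("pics/c2.png",cv2.resize(im[110:270,240:390],None,fx=4,fy=4,interpolation=cv2.INTER_CUBIC)[:600])
E
```

```text
t 3.9 pos [593.2 205.9 185.5] F [-0.2 -0.2  0.4] grip 45.8 q [0.32 0.44 1.51 0.   1.19 0.1 ]
 yaw 12.62 tooly z -0.007 toolx z -0.001
 d world [  3.2   3.2 -49.5]  d tool [ 2.5  4.2 49.5]
 rot tool deg [-0.41  0.04 -0.18]
 d in target axes [ 2.4  3.9 49.5]
```

View pics/c2.png

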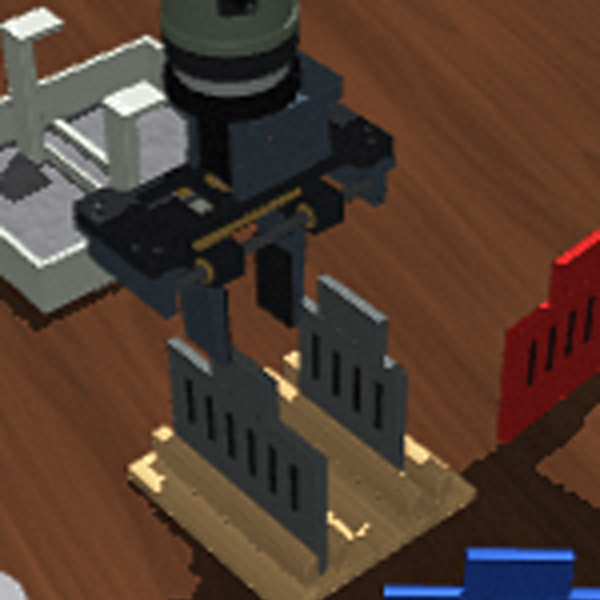

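The two fingers straddle the long panel's tab, crop (240,360), and both panels are still upright. I correct about 4 mm and go down.

Call:
send_rows(rot=[[-0.4, 0, -0.2], [0, 0, 0], [0, 0, 0], [0, 0, 0], [0, 0, 0], [0, 0, 0]], linear=[[0.0024, 0.004, 0], [0, 0, 0.01], [0, 0, 0.015], [0, 0, 0.015], [0, 0, 0.0095], [0, 0, 0]], claw=[0, 0, 0, 0, 0, 0])

```text
time_s: 4.55
tool_pos: [598.2, 209.1, 138.3]
tool_rot: [1.958, 2.453, 0.006]
force: [-0.5, 0.4, 0.0]
grip_width: 45.7
```

```bash
python3 - <<'E'
from h import *
status([596.4,209.1,136],toolR(12.8))
im=eyes.camera("scene"); cv2.imwrite("pics/c3.png",cv2.resize(im[140:270,250:370],None,fx=4.5,fy=4.5,interpolation=cv2.INTER_CUBIC)[:600])
E
```

```text
t 4.55 pos [598.2 209.1 138.3] F [-0.5  0.4  0. ] grip 45.7 q [ 0.32  0.48  1.57 -0.    1.08  0.1 ]
 yaw 12.81 tooly z 0.005 toolx z -0.0
 d world [-1.8 -0.  -2.3]  d tool [ 0.4 -1.8  2.3]
 rot tool deg [0.28 0.02 0.01]
 d in target axes [ 0.4 -1.8  2.3]
```

View pics/c3.png

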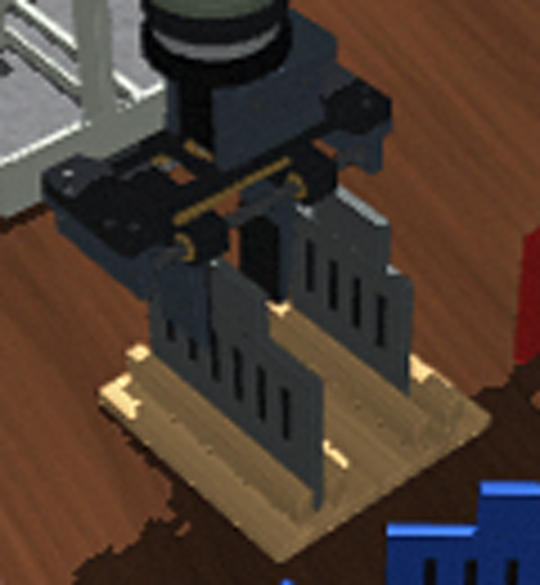

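The fingers are down either side of the tab, with the front one at crop (187,300), and the rear finger is clear of the short panel. I close now.

Call:
send_rows(rot=[[0, 0, 0], [0, 0, 0], [0, 0, 0], [0, 0, 0], [0, 0, 0], [0, 0, 0], [0, 0, 0]], linear=[[0, -0.001, 0.002], [0, 0, 0], [0, 0, 0], [0, 0, 0], [0, 0, 0], [0, 0, 0], [0, 0, 0]], claw=[0, -0.4, -0.7, -1, -1, -1, -1], force=30)

```text
time_s: 5.3
tool_pos: [598.0, 209.2, 137.5]
tool_rot: [1.957, 2.452, 0.009]
force: [-0.3, -0.8, 1.0]
grip_width: 7.5
```

```bash
python3 - <<'E'
from h import *
status([596.4,209.1,136],toolR(12.8))
E
```

```text
t 5.3 pos [598.  209.2 137.5] F [-0.3 -0.8  1. ] grip 7.5 q [ 0.32  0.48  1.57 -0.    1.08  0.1 ]
 yaw 12.82 tooly z 0.007 toolx z -0.0
 d world [-1.6 -0.1 -1.5]  d tool [ 0.3 -1.6  1.5]
 rot tool deg [0.43 0.   0.02]
 d in target axes [ 0.3 -1.5  1.5]
```

Call:
send_rows(rot=[[0, 0, 0], [0, 0, 0], [0, 0, 0], [0, 0, 0], [0, 0, 0], [0, 0, 0], [0, 0, 0], [0, 0, 0]], linear=[[0, 0, -0.005], [0, 0, -0.01], [0, 0, -0.02], [0, 0, -0.025], [0, 0, -0.025], [0, 0, -0.025], [0, 0, -0.025], [0, 0, -0.01]], claw=[-1, -1, -1, -1, -1, -1, -1, -1])

```text
time_s: 6.1
tool_pos: [597.7, 209.2, 286.1]
tool_rot: [1.955, 2.45, 0.016]
force: [0.9, 0.1, -0.4]
grip_width: 8.0
```

```bash
python3 - <<'E'
from h import *
status()
a=eyes.camera("scene");b=eyes.camera("top")
cv2.imwrite("pics/c4.png",np.hstack([cv2.resize(a[40:270,230:400],(425,575)),cv2.resize(b[100:300,220:360],(368,575))[:, :368]]))
E
```

```text
t 6.1 pos [597.7 209.2 286.1] F [ 0.9  0.1 -0.4] grip 8.0 q [ 0.32  0.38  1.35 -0.    1.4   0.1 ]
 yaw 12.82 tooly z 0.013 toolx z 0.0
```

View pics/c4.png

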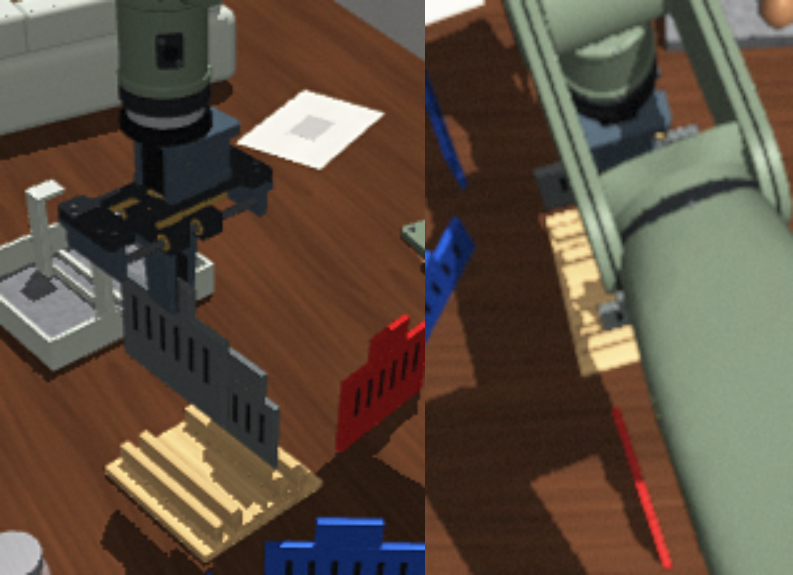

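The panel hangs straight in the jaws (crop 200,370), clear of the rack, and the short panel still stands in its place. Next is the carry.

```bash
cat >> h.py <<'E'
YAW=11.9; O=np.array([533.9,-184.2,5.]); L=125.5
A=Ro.from_euler('z',YAW,degrees=True)
def goal(fx,h,lean,fy=0.):
    Rt=toolR(YAW,lean); return O+A.apply([fx,fy,h])-L*Rt.as_matrix()[:,2],Rt
def foot():
    s=sense(); M=Ro.from_rotvec(s["tool_rot"]).as_matrix()
    f=A.inv().apply(s["tool_pos"]+L*M[:,2]-O); u=A.inv().apply(-M[:,2])
    print(" foot local x,y,h",f.round(1),"lean",np.degrees(np.arctan2(-u[0],u[2])).round(2),"roll",np.degrees(np.arctan2(u[1],u[2])).round(2))
E
python3 - <<'E'
from h import *
foot()
status(*goal(-50,155,0))
E
```

```text
foot local x,y,h [144.6 371.8 153.9] lean 0.62 roll -0.02
t 6.2 pos [597.4 209.1 284.4] F [ 0.7 -0.3 -1.9] grip 7.8 q [ 0.32  0.39  1.35 -0.    1.39  0.1 ]
 yaw 12.82 tooly z 0.011 toolx z 0.0
 d world [-112.4 -403.6    1.1]  d tool [-368.6 -199.1   -3.3]
 rot tool deg [ 0.62 -0.02  0.92]
 d in target axes [-371.8 -193.2   -1.1]
```

Call:
send_rows(rot=[[0, 0, 0.5], [0, 0, 0.4], [0, 0, 0], [0, 0, 0], [0, 0, 0], [0, 0, 0], [0, 0, 0], [0, 0, 0]], linear=[[-0.015, -0.008, 0], [-0.025, -0.013, 0], [-0.035, -0.018, 0], [-0.035, -0.018, 0], [-0.035, -0.018, 0], [-0.035, -0.018, 0], [-0.035, -0.018, 0], [-0.035, -0.018, 0]], claw=[-1, -1, -1, -1, -1, -1, -1, -1])

```text
time_s: 7.0
tool_pos: [520.3, -64.6, 279.7]
tool_rot: [1.979, 2.438, 0.005]
force: [0.2, 0.1, -0.1]
grip_width: 7.8
```

Call:
send_rows(rot=[[0, 0, 0], [0, 0, 0], [0, 0, 0], [0, 0, 0], [0, 0, 0], [0, 0, 0]], linear=[[-0.035, -0.018, 0], [-0.035, -0.018, 0], [-0.025, -0.013, 0], [-0.015, -0.008, 0], [-0.005, -0.003, 0], [0, 0, 0]], claw=[-1, -1, -1, -1, -1, -1])

```text
time_s: 7.6
tool_pos: [486.5, -187.9, 280.0]
tool_rot: [1.98, 2.437, 0.007]
force: [0.7, -0.3, -0.3]
grip_width: 7.8
```

```bash
python3 - <<'E'
from h import *
foot()
status(*goal(-50,155,0)); status(*goal(-50,100,20))
E
```

```text
foot local x,y,h [-46.5   6.3 149.5] lean 0.28 roll -0.08
t 7.6 pos [ 486.5 -187.9  280. ] F [ 0.7 -0.3 -0.3] grip 7.8 q [-0.39  0.21  1.61  0.    1.32 -0.6 ]
 yaw 11.8 tooly z 0.005 toolx z 0.001
 d world [-1.5 -6.6  5.5]  d tool [-6.2 -2.8 -5.6]
 rot tool deg [ 0.28 -0.08 -0.1 ]
 d in target axes [-6.2 -2.8 -5.5]
t 7.6 pos [ 486.5 -187.9  280. ] F [ 0.7 -0.3 -0.3] grip 7.8 q [-0.39  0.21  1.61  0.    1.32 -0.6 ]
 yaw 11.8 tooly z 0.005 toolx z 0.001
 d world [-43.5 -15.5 -57. ]  d tool [ -6.3 -46.   56.8]
 rot tool deg [-19.72  -0.07  -0.11]
 d in target axes [ -6.2 -62.5  37.9]
```

Call:
send_rows(rot=[[0, 0, 0], [0, 0, 0], [-5, 0, 0], [-5, 0, 0], [-5, 0, 0], [-4.7, 0, 0], [0, 0, 0]], linear=[[-0.003, -0.023, 0], [-0.003, -0.023, 0], [0, 0, 0], [0, 0, 0], [0, 0, 0], [0, 0, 0], [0, 0, 0]], claw=[-1, -1, -1, -1, -1, -1, -1])

```text
time_s: 8.3
tool_pos: [441.8, -201.6, 279.7]
tool_rot: [1.826, 2.249, 0.399]
force: [-0.1, -0.3, -0.4]
grip_width: 7.5
```

```bash
python3 - <<'E'
from h import *
foot()
status(*goal(-45,30,20))
a=eyes.camera("scene");b=eyes.camera("top")
cv2.imwrite("pics/c5.png",np.hstack([cv2.resize(a[40:200,190:340],(450,480)),cv2.resize(b[110:260,370:480],(350,480))]))
E
```

```text
foot local x,y,h [-50.8   2.3 156.8] lean 20.0 roll -0.12
t 8.3 pos [ 441.8 -201.6  279.7] F [-0.1 -0.3 -0.4] grip 7.5 q [-0.61  0.03  1.87  0.3   1.02 -0.95]
 yaw 11.82 tooly z 0.342 toolx z 0.002
 d world [   6.    -0.8 -126.8]  d tool [ -2.3 -38.  121.1]
 rot tool deg [-0.   -0.11 -0.07]
 d in target axes [ -2.  -38.  121.1]
```

View pics/c5.png

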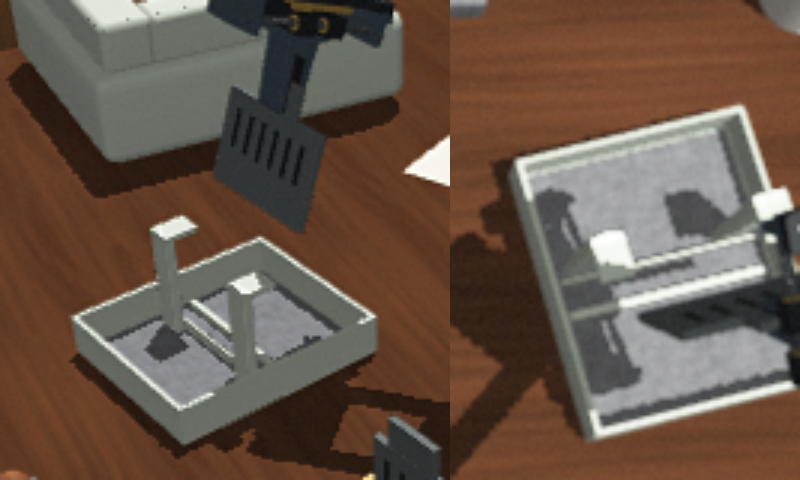

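The panel leans about 20° with its tab toward the robot, above the front of the tray. Both hooks are clear behind it, at left crop (175,228) and (250,285). I go down in front of them.

Call:
send_rows(rot=[[0, 0, 0], [0, 0, 0], [0, 0, 0], [0, 0, 0], [0, 0, 0], [0, 0, 0], [0, 0, 0]], linear=[[0, -0.004, 0.012], [-0.001, -0.008, 0.026], [-0.001, -0.008, 0.026], [0, -0.008, 0.026], [0, -0.006, 0.019], [0, -0.004, 0.012], [0, 0, 0]], claw=[-1, -1, -1, -1, -1, -1, -1])

```text
time_s: 9.1
tool_pos: [450.1, -202.3, 152.1]
tool_rot: [1.825, 2.253, 0.398]
force: [0.1, -0.1, -0.5]
grip_width: 7.8
```

```bash
python3 - <<'E'
from h import *
foot()
status(*goal(-30,15,20))
a=eyes.camera("scene");b=eyes.camera("top")
cv2.imwrite("pics/scene6.png",a);cv2.imwrite("pics/top6.png",b)
cv2.imwrite("pics/c6.png",np.hstack([cv2.resize(a[80:200,200:320],(480,480),interpolation=2),cv2.resize(b[130:250,390:470],(320,480),interpolation=2)]))
E
```

```text
foot local x,y,h [-43.    0.1  29.1] lean 19.89 roll -0.25
t 9.1 pos [ 450.1 -202.3  152.1] F [ 0.1 -0.1 -0.5] grip 7.8 q [-0.6   0.17  2.07  0.4   0.7  -1.09]
 yaw 11.96 tooly z 0.34 toolx z 0.003
 d world [ 12.4   3.  -14.2]  d tool [ 0.3  7.2 17.7]
 rot tool deg [-0.11 -0.23  0.06]
 d in target axes [ 0.4  7.1 17.7]
```

View pics/c6.png

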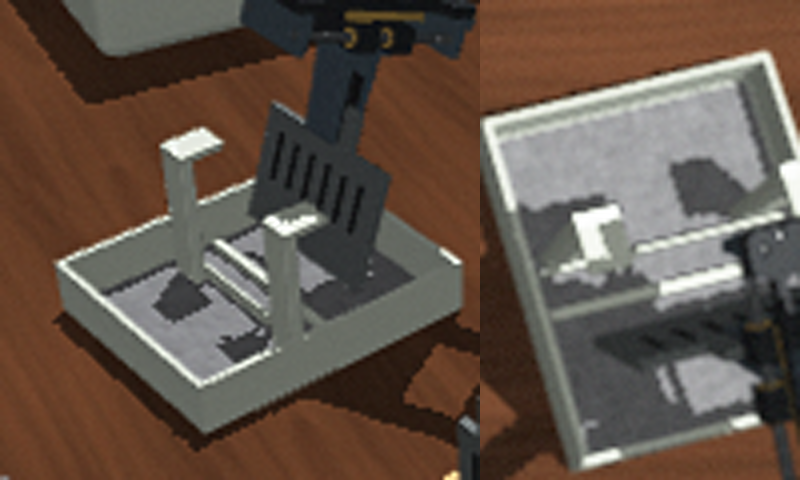

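```bash
python3 - <<'E'
from h import *
np.set_printoptions(precision=1,suppress=True)
s=sense(); M=Ro.from_rotvec(s["tool_rot"]).as_matrix()
F=s["tool_pos"]+L*M[:,2]
W=lambda y,x,z:F+M[:,0]*y+M[:,1]*x-M[:,2]*z
pts=np.array([W(75,4,0),W(75,4,100),W(-75,4,100),W(75,-4,100),W(75,-4,0)])
print(proj("scene",pts)); print("obs foot+y",(289.5,152),"sh+y",(297,123.7),"sh-y",(268.7,105.7))
print(proj("top",pts))
hk=O+A.apply([[-13,55,121],[-13,85,121],[-13,-55,121],[-13,-85,121]])
print("hook",proj("scene",hk),proj("top",hk))
for n,sl in(("scene",(slice(100,160),slice(255,315))),("top",(slice(180,240),slice(395,455)))):
    im=cv2.imread(f"pics/{n}6.png"); cv2.imwrite(f"pics/z6{n}.png",cv2.resize(im[sl],(600,600),interpolation=cv2.INTER_CUBIC))
E
```

```text
[[288.  152.3]
 [295.5 123. ]
 [267.1 104.1]
 [297.4 122.9]
 [289.9 152.1]]
obs foot+y (289.5, 152) sh+y (297, 123.7) sh-y (268.7, 105.7)
[[417.8 212.7]
 [429.6 218.6]
 [485.8 204.3]
 [430.3 221.6]
 [418.4 215.5]]
hook [[276.3 129. ]
 [282.2 133.2]
 [255.9 114.5]
 [250.6 110.8]] [[429.1 195.3]
 [417.9 198. ]
 [469.7 185.1]
 [480.7 182.3]]
```

View pics/z6scene.png

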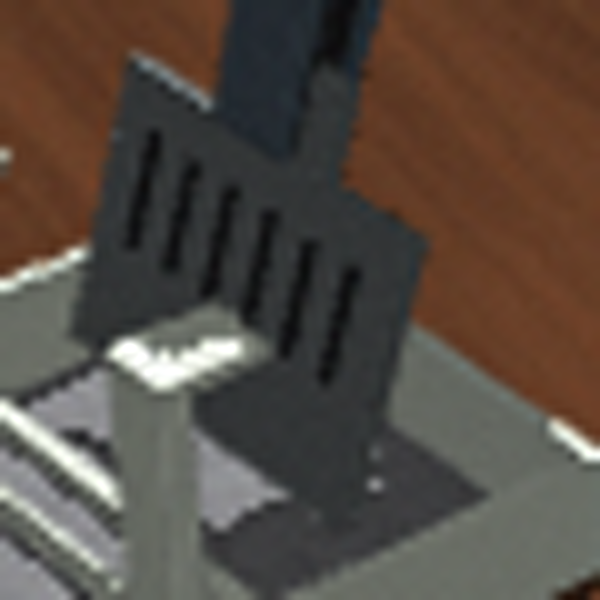

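View pics/z6top.png

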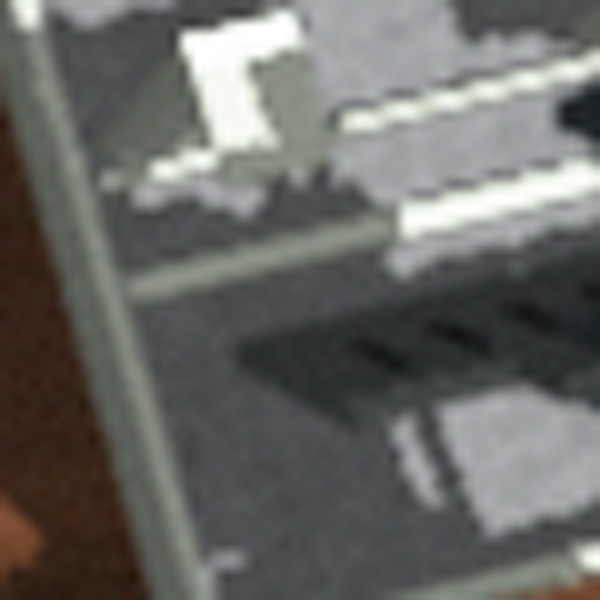

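In the two crops the lower and shoulder corners, at about (290,152) and (298,124) in scene and (419,216) in top, agree with the computed corners to about 1 px. The panel sits perhaps 1.5 mm short in x. Moving over the front rib.

Call:
send_rows(rot=[[0, 0, 0], [0, 0, 0], [0, 0, 0], [0, 0, 0], [0, 0, 0], [0, 0, 0]], linear=[[0, 0.008, 0.003], [0, 0.0125, 0.0045], [0, 0.0125, 0.0045], [0, 0.008, 0.003], [0, -0.0025, 0.007], [0, 0, 0]], claw=[-1, -1, -1, -1, -1, -1])

```text
time_s: 9.8
tool_pos: [492.2, -193.7, 145.3]
tool_rot: [1.824, 2.251, 0.398]
force: [-0.1, -0.0, -1.5]
grip_width: 8.1
```

```bash
python3 - <<'E'
from h import *
foot()
status(*goal(0.5,0,20))
a=eyes.camera("scene");b=eyes.camera("top")
cv2.imwrite("pics/scene7.png",a);cv2.imwrite("pics/top7.png",b)
cv2.imwrite("pics/c7.png",np.hstack([cv2.resize(a[95:165,235:305],(400,400),interpolation=2),cv2.resize(b[170:240,395:465],(400,400),interpolation=2)]))
E
```

```text
foot local x,y,h [ 0.1 -0.4 22.3] lean 19.97 roll -0.14
t 9.8 pos [ 492.2 -193.7  145.3] F [-0.1 -0.  -1.5] grip 8.1 q [-0.53  0.23  2.01  0.38  0.67 -1.02]
 yaw 11.94 tooly z 0.341 toolx z 0.002
 d world [  0.1   0.7 -22.3]  d tool [ 0.7 -7.3 21.1]
 rot tool deg [-0.03 -0.13  0.04]
 d in target axes [ 0.7 -7.4 21.1]
```

View pics/c7.png

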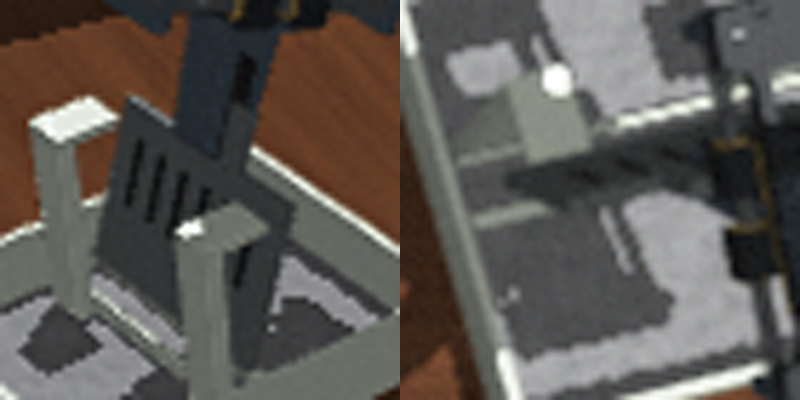

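The foot is over the slot, between the front and rear ribs in the right crop near (505,180). The shoulders are in front of the hooks. I lower gently.

Call:
send_rows(rot=[[0, 0, 0], [0, 0, 0], [0, 0, 0], [0, 0, 0]], linear=[[0, -0.0024, 0.0065], [0, -0.0024, 0.0065], [0, -0.001, 0.003], [0, 0, 0]], claw=[-1, -1, -1, -1])

```text
time_s: 10.3
tool_pos: [492.4, -194.3, 128.8]
tool_rot: [1.824, 2.249, 0.398]
force: [-0.0, 0.6, -0.3]
grip_width: 8.0
```

```bash
python3 - <<'E'
from h import *
foot()
status(*goal(0.5,0,20))
E
```

```text
foot local x,y,h [ 0.3 -1.2  5.9] lean 20.03 roll -0.07
t 10.3 pos [ 492.4 -194.3  128.8] F [-0.   0.6 -0.3] grip 8.0 q [-0.53  0.25  2.04  0.4   0.63 -1.04]
 yaw 11.88 tooly z 0.342 toolx z 0.001
 d world [-0.   1.3 -5.9]  d tool [ 1.3 -1.8  5.6]
 rot tool deg [ 0.03 -0.06 -0.02]
 d in target axes [ 1.3 -1.8  5.6]
```

Step down in 1.5 mm rows until the floor is felt.

Call:
send_rows(rot=[[0, 0, 0], [0, 0, 0], [0, 0, 0]], linear=[[0, -0.0005, 0.0015], [0, -0.0005, 0.0015], [0, 0, 0]], claw=[-1, -1, -1])

```text
time_s: 10.6
tool_pos: [493.0, -194.4, 126.4]
tool_rot: [1.823, 2.248, 0.398]
force: [0.4, 0.1, -0.4]
grip_width: 7.8
```

Call:
send_rows(rot=[[0, 0, 0], [0, 0, 0]], linear=[[0, -0.0005, 0.0015], [0, 0, 0]], claw=[-1, -1])

```text
time_s: 10.8
tool_pos: [493.0, -194.4, 124.8]
tool_rot: [1.823, 2.248, 0.398]
force: [0.4, 0.1, -2.0]
grip_width: 7.9
```

```bash
python3 - <<'E'
from h import *
foot()
status(*goal(0.5,0,20))
a=eyes.camera("scene");b=eyes.camera("top")
cv2.imwrite("pics/c8.png",np.hstack([cv2.resize(a[95:165,235:305],(400,400),interpolation=2),cv2.resize(b[170:240,395:465],(400,400),interpolation=2)]))
E
```

```text
foot local x,y,h [ 1.  -1.5  1.9] lean 20.09 roll -0.02
t 10.8 pos [ 493.  -194.4  124.8] F [ 0.4  0.1 -2. ] grip 7.9 q [-0.53  0.26  2.04  0.41  0.62 -1.05]
 yaw 11.91 tooly z 0.344 toolx z 0.0
 d world [-0.6  1.4 -1.8]  d tool [ 1.5 -0.9  1.6]
 rot tool deg [ 0.09 -0.01  0.01]
 d in target axes [ 1.5 -0.9  1.6]
```

View pics/c8.png

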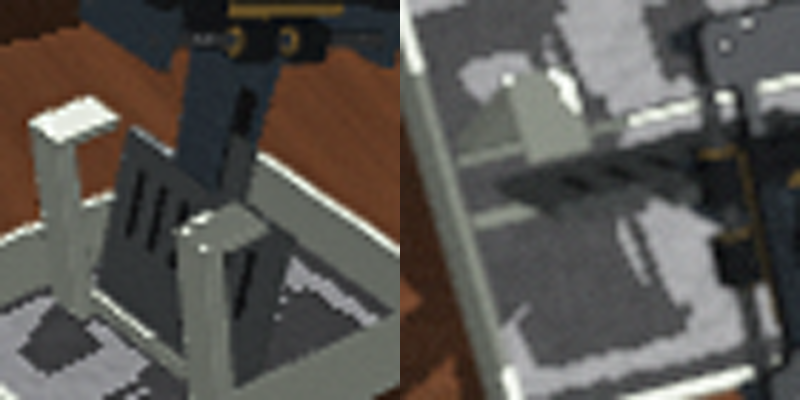

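Nearly on the floor, with the foot inside the slot and the panel in front of the hooks. Now I turn it up about its foot, with a short test first to confirm the row convention.

Call:
send_rows(rot=[[4, 0, 0], [4, 0, 0], [0, 0, 0]], linear=[[0.0005, 0.0088, 0.0003], [0.0005, 0.0088, 0.0003], [0, 0, 0]], claw=[-1, -1, -1])

```text
time_s: 11.2
tool_pos: [512.5, -190.1, 131.0]
tool_rot: [1.883, 2.328, 0.248]
force: [0.1, -0.3, -0.6]
grip_width: 7.8
```

```bash
python3 - <<'E'
from h import *
foot()
status(*goal(0.5,2,0))
E
```

```text
foot local x,y,h [ 4.6 -1.7  3.4] lean 12.3 roll 0.13
t 11.2 pos [ 512.5 -190.1  131. ] F [ 0.1 -0.3 -0.6] grip 7.8 q [-0.45  0.3   1.92  0.19  0.76 -0.79]
 yaw 12.08 tooly z 0.213 toolx z -0.003
 d world [21.9  6.   1.5]  d tool [ 1.3 22.5  3.4]
 rot tool deg [12.3   0.14  0.17]
 d in target axes [ 1.4 22.7 -1.5]
```

```bash
python3 - <<'E'
from h import *
foot();status(*goal(1.5,2.5,4));status(*goal(1.5,2.5,-4))
E
```

```text
foot local x,y,h [ 4.6 -1.7  3.4] lean 12.3 roll 0.13
t 11.2 pos [ 512.5 -190.1  131. ] F [ 0.1 -0.3 -0.6] grip 7.8 q [-0.45  0.3   1.92  0.19  0.76 -0.79]
 yaw 12.08 tooly z 0.213 toolx z -0.003
 d world [14.3  4.5  1.7]  d tool [ 1.4 14.9  1.5]
 rot tool deg [8.3  0.14 0.17]
 d in target axes [ 1.4 15.  -0.6]
t 11.2 pos [ 512.5 -190.1  131. ] F [ 0.1 -0.3 -0.6] grip 7.8 q [-0.45  0.3   1.92  0.19  0.76 -0.79]
 yaw 12.08 tooly z 0.213 toolx z -0.003
 d world [31.4  8.1  1.7]  d tool [ 1.3 32.   5.2]
 rot tool deg [16.3   0.15  0.16]
 d in target axes [ 1.4 32.2 -3.9]
```

Call:
send_rows(rot=[[2.8, 0, 0], [2.8, 0.1, 0.1], [2.7, 0, 0], [0, 0, 0]], linear=[[0.0005, 0.005, 0.0002], [0.0005, 0.005, 0.0004], [0.0005, 0.005, 0.0005], [0, 0, 0]], claw=[-1, -1, -1, -1])

```text
time_s: 11.6
tool_pos: [524.6, -185.0, 130.8]
tool_rot: [1.952, 2.408, 0.084]
force: [0.3, 0.3, -0.6]
grip_width: 7.7
```

```bash
python3 - <<'E'
from h import *
foot();status(*goal(1.5,2,-5))
a=eyes.camera("scene");b=eyes.camera("top")
cv2.imwrite("pics/c9.png",np.hstack([cv2.resize(a[95:165,235:305],(400,400),interpolation=2),cv2.resize(b[170:240,395:465],(400,400),interpolation=2)]))
E
```

```text
foot local x,y,h [-0.8  1.5  0.6] lean 3.89 roll -0.15
t 11.6 pos [ 524.6 -185.   130.8] F [ 0.3  0.3 -0.6] grip 7.7 q [-0.38  0.36  1.81  0.05  0.92 -0.62]
 yaw 11.92 tooly z 0.068 toolx z 0.003
 d world [21.5  3.4  1.3]  d tool [-1.1 21.7  0.2]
 rot tool deg [ 8.89 -0.15  0.03]
 d in target axes [-1.1 21.5 -3.1]
```

View pics/c9.png

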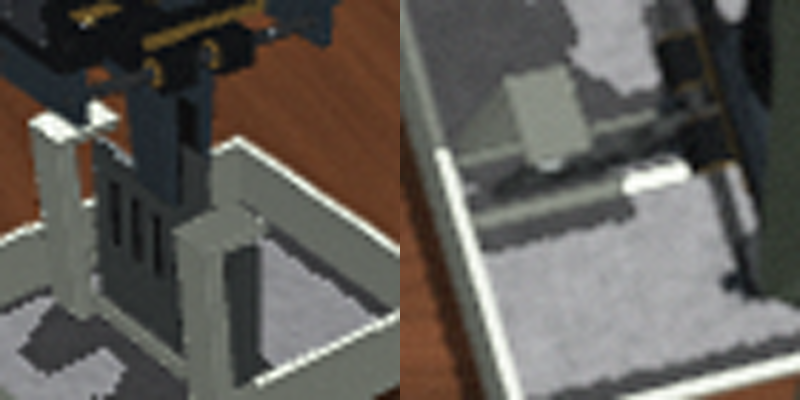

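The shoulders are now under the hooks and the panel is nearly upright in the slot, with no contact force. I turn on past vertical.

Call:
send_rows(rot=[[3, 0, 0], [3, 0, 0], [2.9, 0, 0], [0, 0, 0]], linear=[[-0.0005, 0.0072, -0.0005], [-0.0005, 0.0072, 0], [0, 0.0072, 0.0003], [0, 0, 0]], claw=[-1, -1, -1, -1])

```text
time_s: 12.1
tool_pos: [545.7, -181.8, 131.0]
tool_rot: [-1.942, -2.394, 0.102]
force: [-0.8, -0.7, -1.1]
grip_width: 7.9
```

```bash
python3 - <<'E'
from h import *
foot();status(*goal(1.5,1,-5))
a=eyes.camera("scene");b=eyes.camera("top")
cv2.imwrite("pics/c10.png",np.hstack([cv2.resize(a[95:165,235:305],(400,400),interpolation=2),cv2.resize(b[170:240,395:465],(400,400),interpolation=2)]))
E
```

```text
foot local x,y,h [1.1 0.3 1. ] lean -5.03 roll -0.16
t 12.1 pos [ 545.7 -181.8  131. ] F [-0.8 -0.7 -1.1] grip 7.9 q [-0.32  0.44  1.66 -0.05  1.11 -0.5 ]
 yaw 11.9 tooly z -0.088 toolx z 0.003
 d world [ 0.3  0.1 -0. ]  d tool [ 0.1  0.4 -0. ]
 rot tool deg [-0.03 -0.16  0.  ]
 d in target axes [ 0.1  0.4 -0. ]
```

View pics/c10.png

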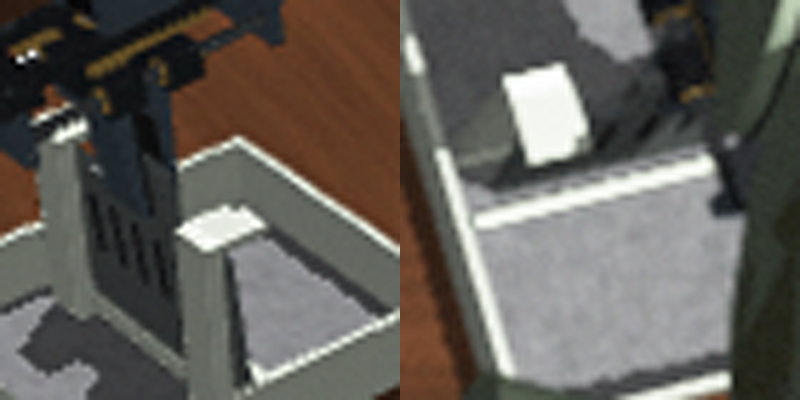

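Call:
send_rows(rot=[[1, 0, 0], [0.5, 0, 0], [0, 0, 0]], linear=[[0, 0.0022, 0.0005], [0, 0.0011, 0.0005], [0, 0, 0]], claw=[-1, -1, -1])

```text
time_s: 12.5
tool_pos: [548.1, -181.3, 130.3]
tool_rot: [-1.932, -2.379, 0.135]
force: [-0.4, -0.7, -0.8]
grip_width: 7.9
```

```bash
python3 - <<'E'
from h import *
foot();status()
E
```

```text
foot local x,y,h [0.1 0.2 0.6] lean -6.6 roll -0.13
t 12.5 pos [ 548.1 -181.3  130.3] F [-0.4 -0.7 -0.8] grip 7.9 q [-0.31  0.46  1.64 -0.06  1.14 -0.49]
 yaw 11.84 tooly z -0.115 toolx z 0.002
```

Call:
send_rows(rot=[[0, 0, 0], [0, 0, 0], [0, 0, 0], [0, 0, 0], [0, 0, 0], [0, 0, 0], [0, 0, 0], [0, 0, 0]], linear=[[0, 0, 0], [0, 0, 0], [0, 0, 0], [0, 0, 0], [0, 0, 0], [0, 0, 0], [0, 0, 0], [0, 0, 0]], claw=[-0.8, -0.75, -0.7, -0.6, -0.5, -0.35, -0.2, -0.2])

```text
time_s: 13.3
tool_pos: [548.1, -181.3, 130.3]
tool_rot: [-1.932, -2.379, 0.135]
force: [-0.3, -0.4, -0.0]
grip_width: 36.5
```

```bash
python3 - <<'E'
from h import *
foot();status()
a=eyes.camera("scene");b=eyes.camera("top")
cv2.imwrite("pics/c11.png",np.hstack([cv2.resize(a[80:170,220:310],(400,400),interpolation=2),cv2.resize(b[150:240,395:485],(400,400),interpolation=2)]))
E
```

```text
foot local x,y,h [0.1 0.2 0.6] lean -6.6 roll -0.12
t 13.3 pos [ 548.1 -181.3  130.3] F [-0.3 -0.4 -0. ] grip 36.5 q [-0.31  0.46  1.64 -0.06  1.14 -0.49]
 yaw 11.85 tooly z -0.115 toolx z 0.002
```

View pics/c11.png

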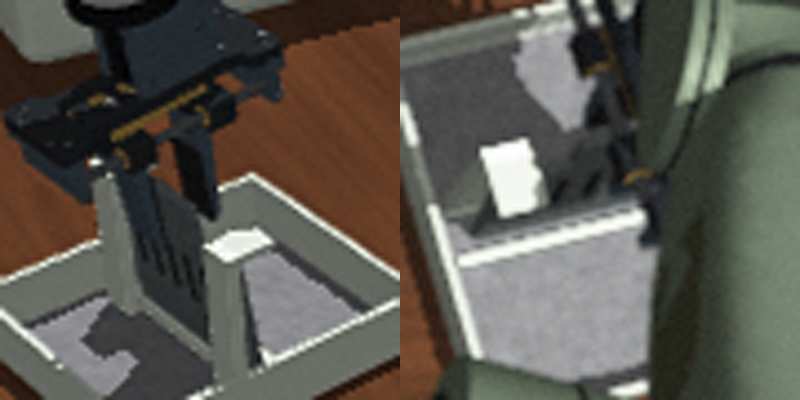

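The jaws have let go and the panel still stands, leaning on the posts. I withdraw along the tool axis.

Call:
send_rows(rot=[[0, 0, 0], [0, 0, 0], [0, 0, 0], [0, 0, 0], [0, 0, 0], [0, 0, 0], [0, 0, 0], [0, 0, 0]], linear=[[0, 0, -0.006], [0, 0, -0.012], [0, 0, -0.02], [0, 0, -0.03], [0, 0, -0.03], [0, 0, -0.03], [0, 0, -0.02], [0, 0, 0]], claw=[-0.2, -0.2, -0.2, -0.2, -0.2, -0.2, -0.2, -0.2])

```text
time_s: 14.2
tool_pos: [566.5, -178.4, 281.6]
tool_rot: [-1.937, -2.385, 0.131]
force: [0.3, -0.1, 0.0]
grip_width: 37.1
```

Call:
send_rows(rot=[[0, 0, 0], [0, 0, 0], [0, 0, 0], [0, 0, 0], [0, 0, 0], [0, 0, 0], [0, 0, 0], [0, 0, 0]], linear=[[-0.015, -0.015, 0], [-0.025, -0.025, 0], [-0.03, -0.03, 0], [-0.03, -0.03, 0], [-0.03, -0.03, 0], [-0.03, -0.03, 0], [-0.02, -0.02, 0], [0, 0, 0]], claw=[-0.2, -0.2, -0.2, -0.2, -0.2, -0.2, -0.2, -0.2])

```text
time_s: 15.0
tool_pos: [424.3, -393.5, 297.0]
tool_rot: [-1.936, -2.373, 0.137]
force: [0.9, 0.6, 0.2]
grip_width: 36.2
```

```bash
python3 - <<'E'
from h import *
status()
a=eyes.camera("scene");b=eyes.camera("top")
cv2.imwrite("pics/s12.png",a);cv2.imwrite("pics/t12.png",b)
cv2.imwrite("pics/c12.png",np.hstack([cv2.resize(a[90:190,205:325],(480,400),interpolation=2),cv2.resize(b[150:250,385:465],(320,400),interpolation=2)]))
E
```

```text
t 15.0 pos [ 424.3 -393.5  297. ] F [0.9 0.6 0.2] grip 36.2 q [-0.72  0.33  1.4  -0.09  1.48 -0.91]
 yaw 11.59 tooly z -0.117 toolx z 0.002
```

View pics/c12.png

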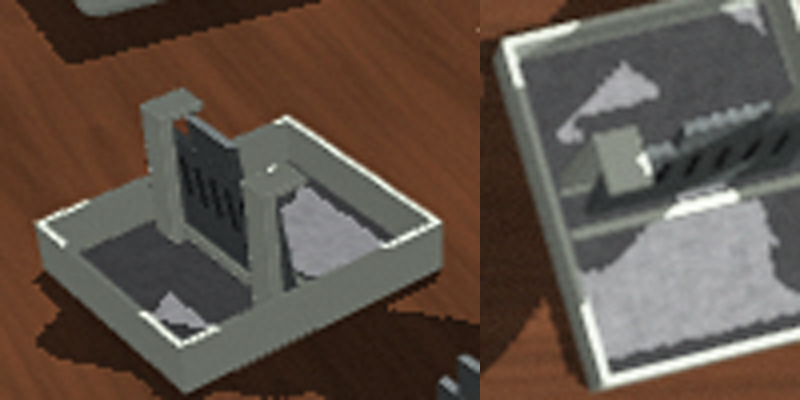

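View pics/s12.png

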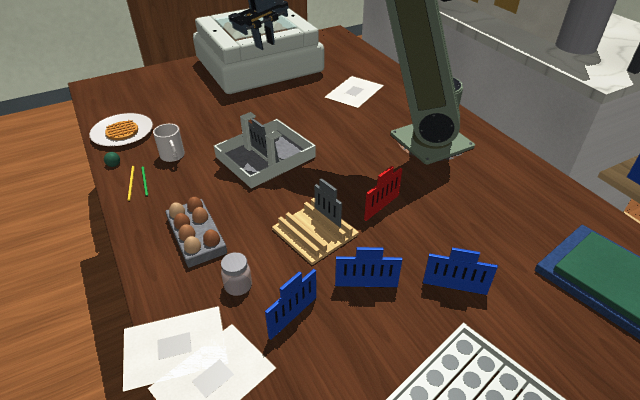

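View pics/t12.png

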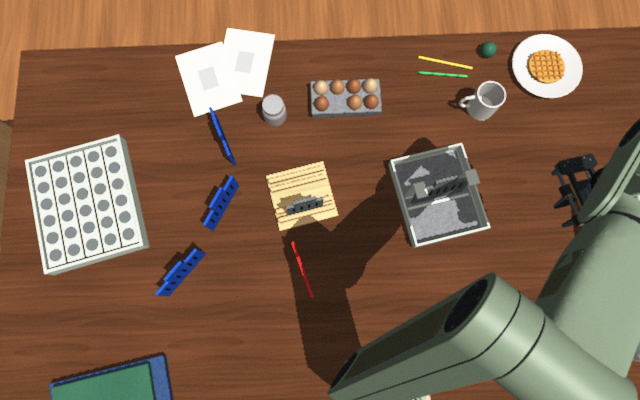

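The panel stands in the slot, leaning slightly back on the posts, with its shoulders behind and under the hooks. The short panel stands in the rack at scene (327,200), and the blue and red look-alikes are unmoved. One numeric check of the tilt follows, a moment later, to see that it is at rest.

```bash
python3 - <<'E'
from h import *
np.set_printoptions(precision=1,suppress=True)
X,e=tri([(436.2,182.5),(457.5,176.2)],[(264.5,127.5),(252,119.2)])
l=A.inv().apply(X-O);print("tab top local",l,e)
a0=cv2.imread("pics/s12.png");a=eyes.camera("scene")
d=cv2.absdiff(a,a0)[90:190,205:325].max();print("diff",d)
s=sense();print(s["force"].round(1),np.abs(s["qvel"]).max().round(4))
cv2.imwrite("pics/z13.png",cv2.resize(a[110:170,235:295],(600,600),interpolation=2))
E
```

```text
tab top local [[ 13.4  29.1 125. ]
 [ 16.9 -30.  127.2]] [0.4 0.3]
diff 131
[ 0.   1.4 -0.1] 0.0231
```

View pics/z13.png

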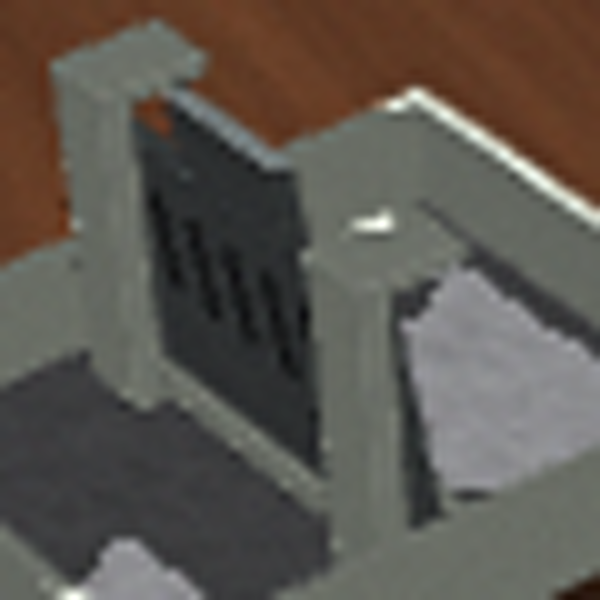

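Call:
send_rows(rot=[[0, 0, 0], [0, 0, 0], [0, 0, 0], [0, 0, 0], [0, 0, 0]], linear=[[0, 0, 0], [0, 0, 0], [0, 0, 0], [0, 0, 0], [0, 0, 0]], claw=[-0.2, -0.2, -0.2, -0.2, -0.2])

```text
time_s: 15.65
tool_pos: [427.0, -390.8, 297.7]
tool_rot: [-1.931, -2.379, 0.135]
force: [-0.8, -0.5, -0.5]
grip_width: 36.5
```

```bash
python3 - <<'E'
from h import *
from workcell import ticket
a=eyes.camera("scene");b=eyes.camera("scene")
print("diff",cv2.absdiff(a,b)[110:170,235:295].max(),sense()["force"].round(1))
print(ticket.finish_job())
E
```

```text
diff 79 [ 0.4 -0.   0.5]
the job is handed in; nothing more can be done
None
```

The long divider panel is standing in the tray's slot, leaning back on the posts with both shoulders under the hooks, and I handed the job in at about 16 s. I took it from the rack's far place by its tab and slipped its lower edge into the slot at about 20°, in front of the hooks. Then I turned it up about its foot to about 6.6° past vertical, let go and withdrew.

**Last checks that passed**
- The tab's top edge, measured from both cameras, is at x ≈ +15 mm and about 126 mm above the slot floor. That is roughly a 7° lean, within the 2 to 12° range.
- The gripper is well clear of the tray, and every force I read stayed around 2 N or less.
- The short panel still stands in the rack, and the blue and red look-alikes have not moved.

**Checks that were off or not clean**
- **Stillness:** the picture comparisons around the panel did not come out clean (pixel differences of 131, then 79 just before handing in). I put this down to the arm's moving shadow and image noise, but did not confirm it. The panel looked the same in the pictures after release.
- **Height:** camera heights read about 2 mm low against the description.
- **Position:** just before insertion the panel looked about 1.5 mm nearer the robot than the arm's pose said. Both offsets were within the clearances.

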